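# Load the drying hood and set its timer, one lever press per model part

## Task

Pull the drying hood's tray all the way out, stand every model part (each on its own painting handle) upright on the tray, and slide the tray fully home under the hood with them. Only then set the drying timer: press its sprung lever fully down and let it come right back up, once for each part on the tray, no more and no fewer. Leave the empty painting handle, the two paint jars and the tape roll where they are.

Things in the scene. Friction and masses are not known exactly. Their poses are not given: they have to be found in the camera images.
- part0_mid (a point): Grey model part (a bust) on a painting handle; 3 or 4 of the four are there (absent: None). All alike in outline: foot 56 mm across, 14 high; round wooden stem 34 mm across from 14 to 75 mm up, grip it there; model within 32 mm across, to 105 mm. About 160 g. Point: on its axis, 52.5 mm above its underside; z is its axis, up. Starts upright on the bench, right (-y) of the hood.
- part1_mid (a point): Grey model part (a finned rocket) on a painting handle; 3 or 4 of the four are there (absent: None). All alike in outline: foot 56 mm across, 14 high; round wooden stem 34 mm across from 14 to 75 mm up, grip it there; model within 32 mm across, to 105 mm. About 160 g. Point: on its axis, 52.5 mm above its underside; z is its axis, up. Starts upright on the bench, right (-y) of the hood.
- part2_mid (a point): Grey model part (a vehicle cab) on a painting handle; 3 or 4 of the four are there (absent: None). All alike in outline: foot 56 mm across, 14 high; round wooden stem 34 mm across from 14 to 75 mm up, grip it there; model within 32 mm across, to 105 mm. About 160 g. Point: on its axis, 52.5 mm above its underside; z is its axis, up. Starts upright on the bench, right (-y) of the hood.
- part3_mid (a point): Grey model part (a wheel set) on a painting handle; 3 or 4 of the four are there (absent: None). All alike in outline: foot 56 mm across, 14 high; round wooden stem 34 mm across from 14 to 75 mm up, grip it there; model within 32 mm across, to 105 mm. About 160 g. Point: on its axis, 52.5 mm above its underside; z is its axis, up. Starts upright on the bench, right (-y) of the hood.
- tray (a joint): How far the aluminium tray is out from under the hood, m: 0 = fully home, 0.21 = fully out, at its stop. It runs on straight rails with about 1.5 N of friction and stays where it is left. Starts part-way in.
- tray_floor (a point): Centre of the tray's floor, on its upper face, 12 mm above the bench. Inside 162 x 162 mm, rim 10 mm above the floor; four parts fit two by two at 80 mm spacing. Axes: z up; y along the rails (pushing home moves it along +y, pulling out along -y); x across. Fully out, its inner edge is 35 mm clear of the hood's mouth.
- tray_handle (a point): On the axis of the tray's handle, a black upright square post 20 x 20 mm, 155 mm from the tray's centre on its -y side, sides parallel to the tray's. The post reaches from 12 to 100 mm above the bench; this point is 75 mm above the bench. Moves with the tray; same axes.
- hood: Fixed drying hood, 206 mm wide (x), from 90 mm on the -y side of this origin (open mouth) to 96 mm on the +y side, top 140 mm above the bench, clear roof, inner height 130 mm. A base plate 6 mm thick with the rails runs on to 310 mm on the -y side. Origin on the bench, under the centre of the tray when home; axes as the tray's.
- lever_pad (a point): Centre of the top of the black pad (36 x 34 mm) on the end of the timer's sprung lever, 129 mm above the bench when up, 53 mm lower fully down (moves straight down within 6 mm). The timer is a fixed grey box 130 x 70 mm, 122 high with its clear window, left (+y) of the hood; the lever sticks out of its front, pad 155 mm from the box's centre. x points from pad to box; axes tilt with the lever.
- lever (a joint): Angle of the timer's lever, rad: 0 = up at rest, 0.41 = fully down at its stop. Its spring brings it back up when let go; pressing the pad right down takes about 6 N. A press beyond 0.38 followed by full release counts as one step.
- pointer (a joint): Travel of the timer's pointer, m: a black bar across the top of the timer under the clear window, 0 at the start (at the long mark), moved away from the lever by 0.018 (one mark) by each full lever press; 5 marks. It never runs back, and only the lever moves it.
- spare_handle: Bystander: an empty painting handle, same foot and stem as the parts' but no model on top, 75 mm high. Origin at the centre of its underside. Not to be loaded.
- jar_a: Bystander: paint jar 46 mm across, 65 mm high; origin at the centre of its underside.
- jar_b: Bystander: paint jar 46 mm across, 65 mm high; origin at the centre of its underside.
- tape_roll: Bystander: roll of masking tape lying flat, 90 mm across, 22 mm high; origin at the centre of its underside.
Mind the look-alikes: they are no part of the job. What is shaped like the part that bears part2_mid but yellow is not meant. Leave any blue or orange look-alike of the part that bears part1_mid alone.

How it is judged:
By the outcome, as a careful person would: the job done as asked, in the order asked, and still so for the second after the job is handed in, with the robot touching nothing.
Of part0, part1, part2, part3 only 3 to 4 are there at a start; the rules pass over those that are not, and their reading is None.
At some moment in a run one of part0, part1, part2, part3 may be knocked a few centimetres aside while the robot is not near it.
It also fails if it takes over 210 s, if anything falls off the work surface, if the arm or the gripper's body presses on something with over 40 N, if the wrist force passes 120 N, or if a joint passes its speed limit or range.

## Robot

A 6-joint arm with a two-finger parallel gripper is mounted at the origin on the work surface. World frame = base frame: x ahead of the robot, y to its left, z up, the work surface at z = 0. Lengths are in m, angles in rad, forces in N, time in s.
With the tool pointing down it reaches from about 0.35 to 0.85 m from the base axis. Payload 8.1 kg.
Tool frame: the origin (TCP) lies midway between the tips of the shut fingers; the grasp point (between the pads) lies 19 mm behind it (robot.grip_point_offset is the distance from the TCP to the grasp point, in m); z points along the fingers, y is the line along which they close (so a half turn about z gives the same grasp; the last joint's range is limited). The gripper opens to 93 mm and grips with 3 to 60 N. Pads are 15 mm wide; open, the fingers measure 128 mm over their backs; the gripper's body (75 mm by 188 mm) begins 65 mm behind the grasp point.
Start: joints at [-1.232, 0.13, 1.488, -0, 1.523, -0.085], TCP at [0.247, -0.547, 0.192] pointing down, gripper open.
Joint ranges: [-2.96, 2.96], [-0.89, 2.26], [0.02, 2.5], [-1.34, 4.48], [0, 2.73], [-2.66, 2.66]. Speed limits (rad/s): [2.39, 2.39, 2.79, 3.14, 3.14, 3.14].

## Interface

Orientations are given as a rotation vector (axis times angle).
In Python, from plant import robot, read_camera, job gives the robot as it stands.
- The arm moves only by the shell command python3 -m inch 'ROWS' [FORCE]. ROWS is JSON, one flat list of numbers, 5 for each row, row after row: the shift along the world's x, y, z in mm, then the turn about the world's z in degrees, then the opening in per cent of the stroke, from 0 (shut) to 100 (fully open). In form: [dx, dy, dz, yaw, hand, dx, dy, dz, yaw, hand, ...]. A call has 1 to 10 rows; each row is the pose to reach, as a shift and turn from the pose commanded when the call began; what a row does not reach only later rows make up. A row lasts 1/12 s, in which the tool goes at most 41.7 mm and 7.16 degrees, less where a joint would pass 70% of its speed; a pose out of reach is approached as far as the arm can. A call with a gripper value outside its range is refused whole. The fingers move at their own pace and stop on an object; FORCE is the grip in N (left out, the last holds). Time passes only in rows, so rows that repeat a pose let the fingers close. It gives the time, the measured TCP pose, the force, the opening and the grip force at its end, in the units of the state.
- robot.read_state(): the state, without advancing time (a new reading comes with each control period).
- read_camera(name): name is "scene" or "top"; returns a dict with "image" (420x560x3 uint8, blue, green, red), "K" (3x3 intrinsics, pixels), "extrinsics" (4x4, takes a point from world to camera coordinates). Camera axes: x right, y down, z forward; pixel columns grow to the right and rows downward; lengths in m; the calibration is good to about 2 mm. A picture is of the moment at which its call begins. There is no depth.
- job.close_job(): hands the job in; it is judged then, once.
The state is a dict: "t": time; "q": joint angles; "dq": joint speeds; "joint_torque": joint torques, N m; "tool_pos": TCP position; "orientation": TCP orientation; "force": force on the tool from outside, world axes, zero at the start; "wrist_torque": the same for the moment, N m; "opening": finger opening in m; "gripper_force": force on a finger pad.
Only numpy, scipy, OpenCV 4.12 (cv2) and the standard library are available. Lean on these libraries where they do the work, as an engineer would, in place of code of your own. Each camera call takes 0.05 s, during which the arm holds its last target. There are 200 camera calls.

## Working session

There is one attempt and no reset: what is moved stays moved. The work goes in short steps, Python scripts to look and compute and a shell command to move; the robot and the scene stay as the last step left them, time stands still between calls to the robot, and variables do not carry over. Pictures are saved under pics/ and viewed, at most 14 in all, crops included, and the job is handed in when it is done.

```bash
ls; mkdir -p pics; cat > h.py <<'E'
from plant import robot, read_camera, job
import numpy as np, cv2
def snap(n,f=None,crop=None,s=1):
    c=read_camera(n); im=c["image"]
    if f:
        o=im if crop is None else im[crop[1]:crop[3],crop[0]:crop[2]]
        cv2.imwrite("pics/"+f,cv2.resize(o,None,fx=s,fy=s,interpolation=cv2.INTER_CUBIC))
    return c
def px2w(c,u,v,z):
    K=c["K"];E=np.array(c["extrinsics"]);R=E[:3,:3];t=E[:3,3]
    d=R.T@np.linalg.inv(K)@np.array([u,v,1.]);o=-R.T@t
    return o+d*(z-o[2])/d[2]
def w2px(c,p):
    E=np.array(c["extrinsics"]);q=np.array(c["K"])@(E[:3,:3]@np.array(p)+E[:3,3]);return q[:2]/q[2]
E
python3 - <<'E'
from h import *
for n in("scene","top"):
    c=snap(n,n+"0.png",s=1.42); E=np.array(c["extrinsics"]);print(n,c["K"].tolist(),(-E[:3,:3].T@E[:3,3]).round(3))
E
```

```text
pics
scene [[401.78188296918654, 0.0, 277.2755574190176], [0.0, 401.78188296918654, 209.2620260881204], [0.0, 0.0, 1.0]] [1.282 0.101 0.941]
top [[386.6359152162332, 0.0, 278.75927166249613], [0.0, 386.6359152162332, 210.8709988512219], [0.0, 0.0, 1.0]] [ 0.436 -0.068  1.142]
```

View pics/scene0.png

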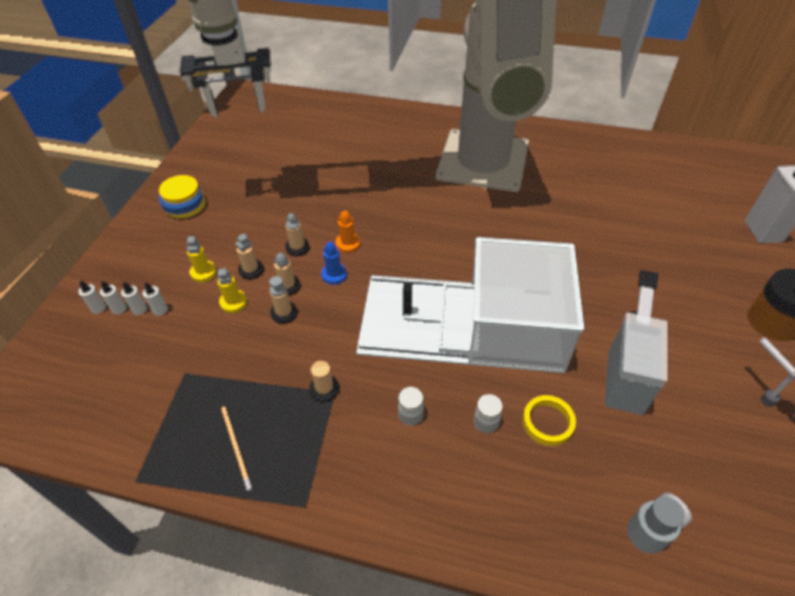

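View pics/top0.png

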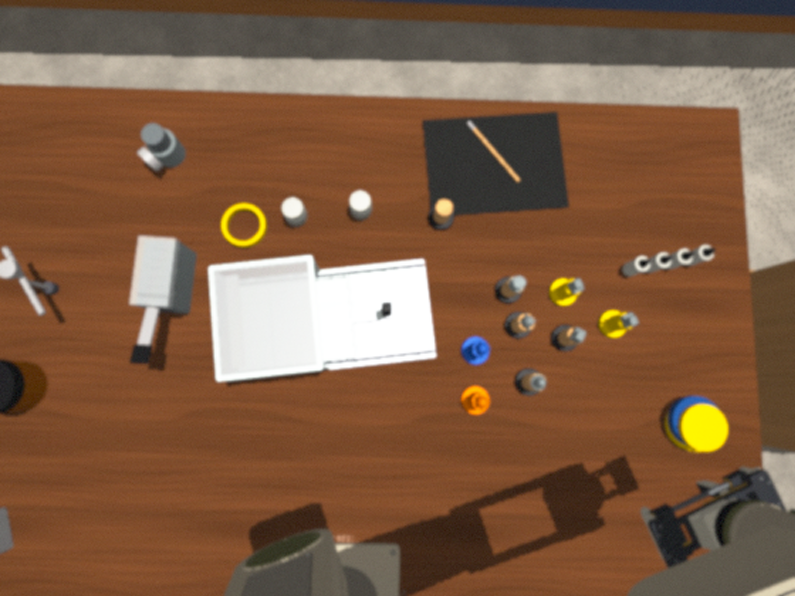

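The top view shows candidates with a black foot and wooden stem at (511,288), (520,323), (568,336) and (531,381). The look-alikes are yellow at (566,291) and (618,322), blue at (476,350) and orange at (476,400). The empty handle is at (442,212), the jars at (293,210) and (360,205), and the tape at (243,224). I'm choosing the four wooden-stem ones, and I'll check them in a crop.

```bash
python3 - <<'E'
from h import *
a=cv2.imread("pics/scene0.png")
c=read_camera("scene");d=read_camera("top")
A=cv2.resize(c["image"][135:235,120:265],None,fx=5,fy=5,interpolation=cv2.INTER_CUBIC)[:,:725]
cv2.imwrite("pics/c1.png",A)
B=cv2.resize(d["image"][140:300,285:460],None,fx=3.7,fy=3.7,interpolation=cv2.INTER_CUBIC)
cv2.imwrite("pics/c2.png",B)
B=cv2.resize(d["image"][160:275,75:315],None,fx=3.3,fy=3.3,interpolation=cv2.INTER_CUBIC)
cv2.imwrite("pics/c3.png",B)
E
```

```text
(no output)
```

View pics/c1.png

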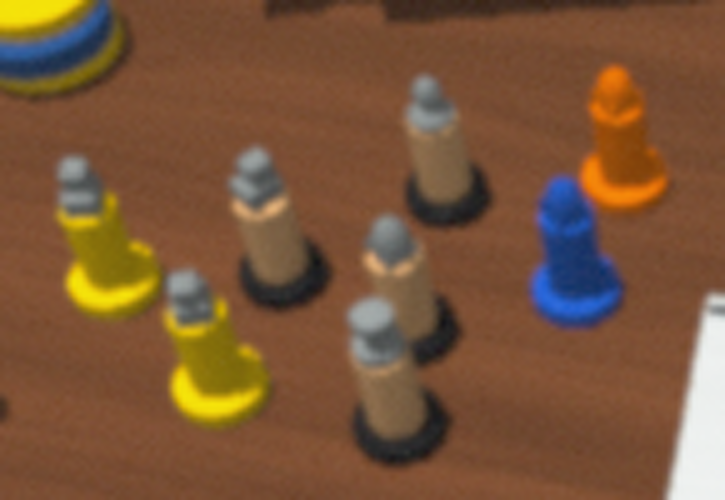

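View pics/c2.png

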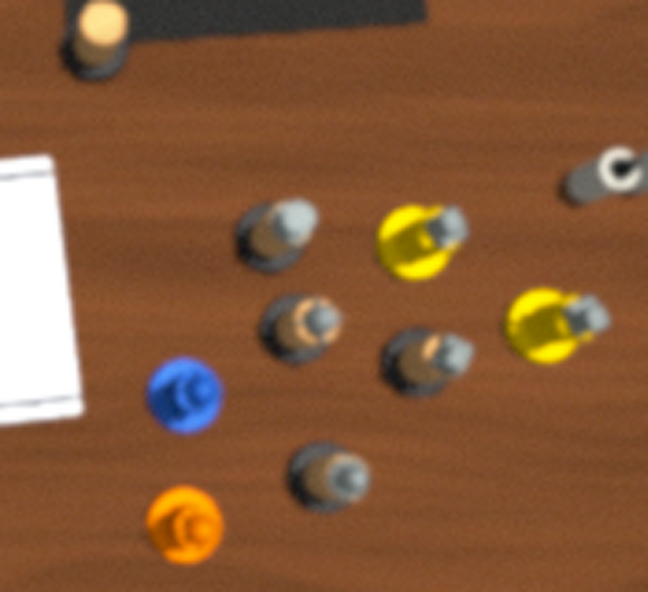

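View pics/c3.png

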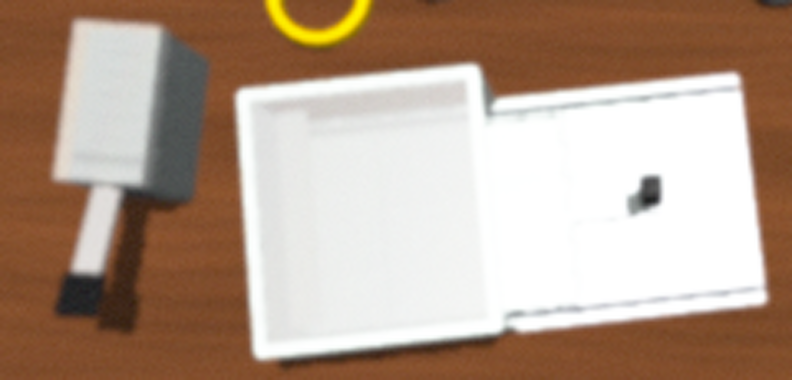

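```bash
cat > m.py <<'E'
from h import *
c=read_camera("top")
f2=lambda u,v:((u+.5)/3.7-.5+285,(v+.5)/3.7-.5+140)
f3=lambda u,v:((u+.5)/3.3-.5+75,(v+.5)/3.3-.5+160)
for n,u,v,z in [("wheelF",273,236,.01),("rockF",298,325,.01),("cabF",420,360,.01),("bustF",325,477,.01),("blue",185,396,.01),("orange",185,525,.01),("yel1",414,242,.01),("yel2",543,325,.01),
 ("wheelT",296,219,.105),("rockT",323,318,.105),("cabT",455,354,.1),("bustT",350,478,.105),("spareT",101,22,.075)]:
    print(n,px2w(c,*f2(u,v),z)[:2].round(4))
for n,u,v,z in [("h1",236,90,.14),("h2",478,65,.14),("h3",507,330,.14),("h4",258,358,.14),("post",651,189,.1),("bp1",740,73,.006),("bp2",767,302,.006),("pad",80,295,.129),("b1",72,20,.122),("b2",163,25,.122),("b3",148,185,.122),("b4",52,180,.122)]:
    print(n,px2w(c,*f3(u,v),z)[:2].round(4))
E
python3 m.py
```

```text
wheelF [ 0.6224 -0.3271]
rockF [ 0.5509 -0.3466]
cabF [ 0.5252 -0.4441]
bustF [ 0.4313 -0.3669]
blue [ 0.4924 -0.2562]
orange [ 0.3919 -0.2564]
yel1 [ 0.6203 -0.4413]
yel2 [ 0.5556 -0.544 ]
wheelT [ 0.6199 -0.3226]
rockT [ 0.5469 -0.3417]
cabT [ 0.5232 -0.4402]
bustT [ 0.4314 -0.3599]
spareT [ 0.7759 -0.1799]
h1 [0.6309 0.2608]
h2 [0.6561 0.0702]
h3 [0.4466 0.0389]
h4 [0.4211 0.2296]
post [ 0.5646 -0.0704]
bp1 [ 0.6844 -0.149 ]
bp2 [ 0.4776 -0.1759]
pad [0.4667 0.3744]
b1 [0.6887 0.4027]
b2 [0.6865 0.3292]
b3 [0.5554 0.3311]
b4 [0.5576 0.4073]
```

The crops confirm the four targets: wheels, rocket, cab and bust on wooden stems. The yellow, blue and orange ones are decoys. The tray yaw is about 7.7° and the tray is about 64 mm out.

```bash
cat >> h.py <<'E'
from scipy.spatial.transform import Rotation as Ro
def st():
    s=robot.read_state();R=Ro.from_rotvec(s["orientation"]).as_matrix()
    print(round(s["t"],2),"tcp mm",(np.array(s["tool_pos"])*1e3).round(1),"y-axis deg",np.degrees(np.arctan2(R[1,1],R[0,1])).round(1),"z",R[:,2].round(2),"F",np.round(s["force"],1),"open",round(s["opening"]*1e3,1),"q6",round(s["q"][5],2))
    return s
E
python3 -c "
from h import *
st()"
```

```text
0.25 tcp mm [ 246.7 -546.6  191.7] y-axis deg -65.7 z [-0.  0. -1.] F [-0.   0.3  0.2] open 93.2 q6 -0.09
```

```bash
python3 -m inch '[318,477,0,-16.6,100,318,477,0,-16.6,100,318,477,0,-16.6,100,318,477,0,-16.6,100,318,477,0,-16.6,100,318,477,0,-16.6,100,318,477,0,-16.6,100,318,477,0,-16.6,100,318,477,0,-16.6,100,318,477,0,-16.6,100]'; python3 -c "
from h import *
st()"
```

```text
t: 1.08
tool_pos: [0.4781, -0.1991, 0.1924]
orientation: [3.134, 0.21, 0.001]
force: [0.4, -0.9, 0.4]
opening: 0.093
gripper_force: 0.0
1.08 tcp mm [ 478.1 -199.1  192.4] y-axis deg -82.3 z [ 0. -0. -1.] F [ 0.4 -0.9  0.4] open 93.0 q6 0.94
```

```bash
python3 -m inch '[87,129,0,0,100,87,129,0,0,100,87,129,0,0,100,87,129,0,0,100,87,129,0,0,100,87,129,-30,0,100,87,129,-60,0,100,87,129,-90,0,100,87,129,-126,0,100,87,129,-126,0,100]'; python3 -m inch '[0,0,0,0,0,0,0,0,0,0,0,0,0,0,0,0,0,0,0,0,0,0,0,0,0,0,0,0,0,0]' 15;  python3 -c "
from h import *
st()"
```

```text
t: 1.92
tool_pos: [0.5585, -0.0711, 0.0583]
orientation: [-3.131, -0.21, 0.018]
force: [-0.6, -0.3, -1.5]
opening: 0.0928
gripper_force: 0.0
t: 2.42
tool_pos: [0.5653, -0.0722, 0.0677]
orientation: [3.134, 0.21, 0.003]
force: [-0.1, 0.1, -0.4]
opening: 0.0574
gripper_force: 0.0
2.42 tcp mm [565.3 -72.2  67.7] y-axis deg -82.3 z [ 0. -0. -1.] F [-0.1  0.1 -0.4] open 57.4 q6 1.22
```

```bash
python3 -m inch '[0,0,0,0,0,0,0,0,0,0,0,0,0,0,0,0,0,0,0,0,0,0,0,0,0,0,0,0,0,0,0,0,0,0,0,0,0,0,0,0]' 15; python3 -m inch '[2,-15,0,0,0,5,-35,0,0,0,8,-60,0,0,0,11,-85,0,0,0,15,-110,0,0,0,17,-130,0,0,0,19,-140,0,0,0,19,-140,0,0,0,20,-143,0,0,0,20,-146,0,0,0]';  python3 -c "
from h import *
st();snap('top','t1.png',(120,140,440,300),2.45)"
```

```text
t: 3.08
tool_pos: [0.5643, -0.0719, 0.0661]
orientation: [-3.134, -0.21, 0.0]
force: [0.1, 0.4, -0.5]
opening: 0.02
gripper_force: 15.0
t: 3.92
tool_pos: [0.5839, -0.2158, 0.0661]
orientation: [-3.131, -0.211, 0.002]
force: [-2.8, 16.7, 6.5]
opening: 0.0195
gripper_force: 15.0
3.92 tcp mm [ 583.9 -215.8   66.1] y-axis deg -82.3 z [-0.  0. -1.] F [-2.8 16.7  6.5] open 19.5 q6 1.0
```

View pics/t1.png

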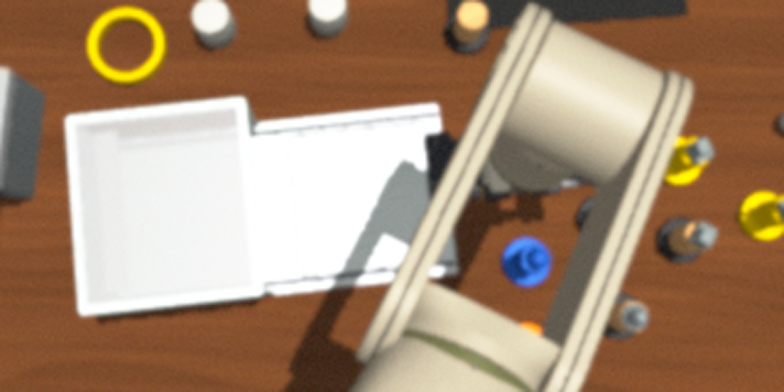

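Arm is at the stop: 17 N in +y, post at (584,-216) mm, tray fully out. Next: release, rise and go to the bust.

```bash
python3 -m inch '[0,1,0,0,70,0,1,0,0,70,0,1,0,0,70,0,1,0,0,70,0,1,0,0,70,0,1,0,0,70,0,1,30,0,70,0,1,60,0,70,0,1,100,0,70,0,1,130,0,70]' 20; python3 -m inch '[-153,-149,0,0,80,-153,-149,0,0,80,-153,-149,0,0,80,-153,-149,0,0,80,-153,-149,0,0,80,-153,-149,0,0,80,-153,-149,0,0,80,-153,-149,0,0,80]';  python3 -c "
from h import *
st();cv2.imwrite('pics/s.png',read_camera('scene')['image']);snap('top','t2.png',(120,110,440,310),2.45)"
```

```text
t: 4.8
tool_pos: [0.5846, -0.2172, 0.199]
orientation: [3.134, 0.21, 0.002]
force: [0.3, -0.4, 0.6]
opening: 0.0651
gripper_force: 0.0
t: 5.47
tool_pos: [0.4315, -0.366, 0.1964]
orientation: [-3.135, -0.208, -0.001]
force: [-0.0, 0.2, -0.2]
opening: 0.0742
gripper_force: 0.0
5.47 tcp mm [ 431.5 -366.   196.4] y-axis deg -82.4 z [ 0.  0. -1.] F [-0.   0.2 -0.2] open 74.2 q6 0.64
```

View pics/t2.png

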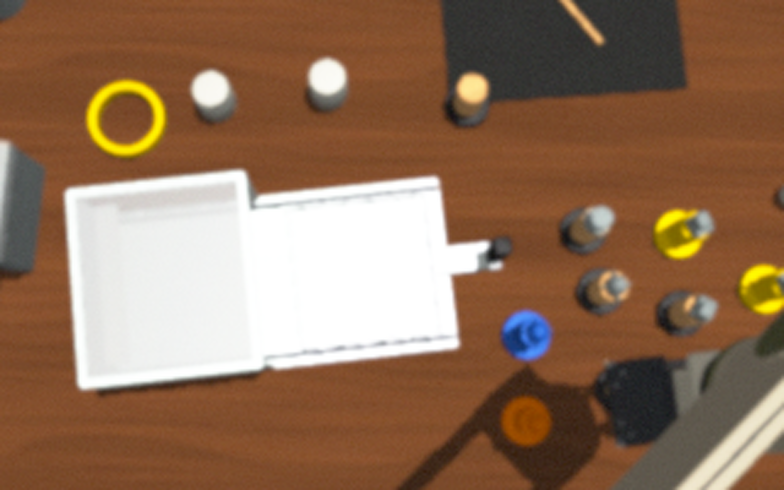

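The tray is out with its post at (500,248) and the parts are undisturbed. Computing tray placement.

```bash
python3 - <<'E'
from h import *
c=read_camera("top");f=lambda u,v:((u+.5)/2.45-.5+120,(v+.5)/2.45-.5+110)
for n,u,v,z in [("post",500,246,.1),("t1",252,195,.006),("t2",438,179,.006),("b2",458,348,.006),("b1",268,368,.006),("h1",67,190,.14),("h2",245,172,.14),("h3",265,370,.14),("h4",80,388,.14)]: print(n,px2w(c,*f(u,v),z)[:2].round(4))
# contrast-enhanced tray
g=c["image"][175:265,215:320].astype(float);g=np.clip((g-200)*255/55,0,255).astype(np.uint8)
print(c["image"][200:206,240:300:10].mean(axis=(0,2)))
cv2.imwrite("pics/e.png",cv2.resize(g,None,fx=6,fy=6))
E
```

```text
post [ 0.5867 -0.2115]
t1 [0.6555 0.0784]
t2 [ 0.6813 -0.1478]
b2 [ 0.4759 -0.1747]
b1 [0.4473 0.0509]
h1 [0.63   0.2584]
h2 [0.6547 0.0696]
h3 [0.4439 0.0398]
h4 [0.4212 0.2308]
[254.88888889 255.         255.         255.         255.
 255.        ]
```

View pics/e.png

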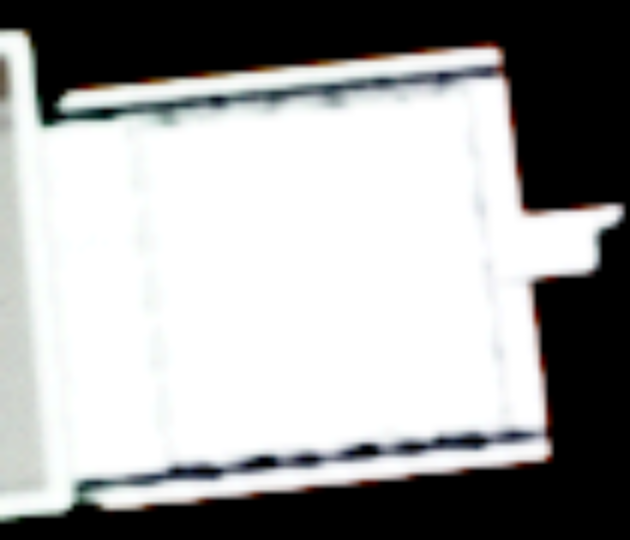

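```bash
python3 -m inch '[0,1,0,90,80,0,1,0,90,80,0,1,0,90,80,0,1,0,90,80,0,1,0,90,80,0,1,0,90,80,0,1,0,90,80,0,1,0,90,80,0,1,0,90,80,0,1,0,90,80]'; python3 -m inch '[0,0,-30,18.4,80,0,0,-60,18.4,80,0,0,-80,18.4,80,0,0,-110,18.4,80,0,0,-140,18.4,80,0,0,-157,18.4,80,0,0,-157,18.4,80]';  python3 -c "
from h import *
st();c=read_camera('scene')['image'][110:260,100:300];cv2.imwrite('pics/s2.png',cv2.resize(c,None,fx=3.5,fy=3.5))"
```

```text
t: 6.45
tool_pos: [0.4326, -0.3637, 0.1961]
orientation: [-2.41, -2.015, -0.0]
force: [0.8, -0.3, 0.6]
opening: 0.0747
gripper_force: 0.0
t: 7.03
tool_pos: [0.4297, -0.361, 0.0341]
orientation: [-2.059, -2.362, -0.001]
force: [0.1, -0.2, -1.1]
opening: 0.0744
gripper_force: 0.0
7.03 tcp mm [ 429.7 -361.    34.1] y-axis deg 7.8 z [-0.01  0.01 -1.  ] F [ 0.1 -0.2 -1.1] open 74.4 q6 -0.93
```

View pics/s2.png

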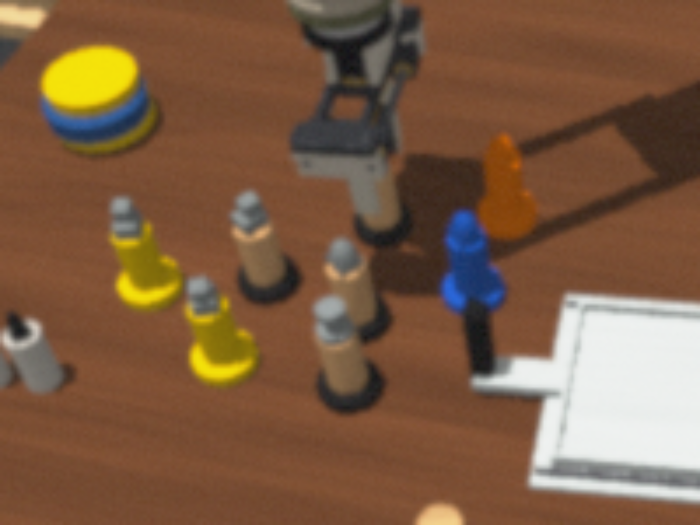

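```bash
python3 - <<'E'
from h import *
s=st();c=read_camera("scene")
g=lambda p:((w2px(c,p)-[100,110])*3.5).round(0)
for n,x,y in (("foot",.4313,-.3669),("top",.4314,-.3599)):
  print(n,g([x,y,0]),g([x,y,.05]))
x,y,z=s["tool_pos"];print("tool",g([x,y,0]),g([x,y,z]))
for n,x,y in(("rockF",.5509,-.3466),("rockT",.5469,-.3417),("wheelF",.6224,-.3271),("wheelT",.6199,-.3226)): print(n,g([x,y,0]),g([x,y,.105]))
E
```

```text
7.08 tcp mm [ 430.7 -362.3   36.8] y-axis deg 7.8 z [-0.  0. -1.] F [-0.1 -0.6  0.3] open 74.3 q6 -0.93
foot [382. 225.] [374. 186.]
top [389. 226.] [381. 188.]
tool [387. 225.] [381. 197.]
rockF [356. 322.] [335. 239.]
rockT [362. 319.] [343. 237.]
wheelF [346. 387.] [324. 306.]
wheelT [352. 386.] [331. 304.]
```

```bash
python3 -m inch '[0,-1,0,0,0,0,-1,0,0,0,0,-1,0,0,0,0,-1,0,0,0,0,-1,0,0,0,0,-1,0,0,0,0,-1,0,0,0,0,-1,0,0,0,0,-1,0,0,0,0,-1,0,0,0]' 20; python3 -m inch '[0,0,30,0,0,0,0,60,0,0,0,0,100,0,0,0,0,140,0,0,0,0,150,0,0,0,0,150,0,0]';  python3 -c "
from h import *
st()"
```

```text
t: 7.97
tool_pos: [0.4314, -0.3662, 0.0394]
orientation: [2.067, 2.365, -0.0]
force: [-1.4, -0.9, 2.9]
opening: 0.033
gripper_force: 20.0
t: 8.47
tool_pos: [0.4334, -0.3679, 0.194]
orientation: [2.062, 2.36, -0.001]
force: [-0.7, 1.1, -1.3]
opening: 0.0335
gripper_force: 20.0
8.47 tcp mm [ 433.4 -367.9  194. ] y-axis deg 7.7 z [ 0.01 -0.01 -1.  ] F [-0.7  1.1 -1.3] open 33.5 q6 -0.93
```

```bash
python3 -m inch '[5,20,0,0,0,14,52,0,0,0,24,90,0,0,0,34,129,0,0,0,44,168,0,0,0,54,207,0,0,0,64,246,0,0,0,74,285,0,0,0,82,315,0,0,0,87,333,0,0,0]'; python3 -m inch '[1,5,0,0,0,1,5,0,0,0,1,5,-30,0,0,1,5,-65,0,0,1,5,-100,0,0,1,5,-120,0,0,1,5,-130,0,0,1,5,-135,0,0,1,5,-136,0,0,1,5,-136,0,0]';  python3 -c "
from h import *
st()"
```

```text
t: 9.3
tool_pos: [0.5173, -0.0293, 0.1863]
orientation: [-2.062, -2.365, 0.002]
force: [-0.0, -0.6, -2.0]
opening: 0.0334
gripper_force: 20.0
t: 10.13
tool_pos: [0.5202, -0.0288, 0.0542]
orientation: [2.067, 2.364, 0.001]
force: [-0.2, -0.5, -1.7]
opening: 0.0333
gripper_force: 20.0
10.13 tcp mm [520.2 -28.8  54.2] y-axis deg 7.7 z [ 0. -0. -1.] F [-0.2 -0.5 -1.7] open 33.3 q6 -0.29
```

```bash
python3 -m inch '[0,0,-1,0,0,0,0,-2,0,0,0,0,-2,0,0,0,0,-2,0,0,0,0,-2,0,60,0,0,-2,0,60,0,0,-2,0,60,0,0,-2,0,60,0,0,-2,0,60,0,0,-2,0,60]'; python3 -m inch '[0,0,20,0,60,0,0,50,0,60,0,0,85,0,60,0,0,120,0,60,0,0,138,0,60,0,0,138,0,60]';  python3 -c "
from h import *
st()"
```

```text
t: 10.97
tool_pos: [0.5194, -0.028, 0.0513]
orientation: [2.067, 2.366, 0.0]
force: [-0.5, 0.0, -0.8]
opening: 0.0552
gripper_force: 0.0
t: 11.47
tool_pos: [0.5225, -0.0285, 0.1953]
orientation: [2.062, 2.36, 0.008]
force: [0.7, 0.8, 0.8]
opening: 0.0561
gripper_force: 0.0
11.47 tcp mm [522.5 -28.5 195.3] y-axis deg 7.7 z [ 0.01 -0.   -1.  ] F [0.7 0.8 0.8] open 56.1 q6 -0.29
```

```bash
cat > diff.py <<'E'
from h import *
a=cv2.imread("pics/s.png");c=read_camera("scene");b=c["image"]
for n,x,y in(("rock",.549,-.344),("wheel",.621,-.325),("cab",.524,-.442)):
    u,v=w2px(c,[x,y,.05]).astype(int);w=np.s_[v-20:v+20,u-16:u+16]
    print(n,(u,v),cv2.absdiff(a[w],b[w]).mean().round(1),(cv2.absdiff(a[w],b[w]).max(2)>40).sum())
st()
E
python3 diff.py
```

```text
rock (np.int64(199), np.int64(190)) 5.7 100
wheel (np.int64(196), np.int64(209)) 2.1 0
cab (np.int64(173), np.int64(179)) 2.0 0
11.52 tcp mm [521.3 -28.3 192.3] y-axis deg 7.7 z [ 0.01 -0.   -1.  ] F [-0.6  0.4 -0.2] open 55.9 q6 -0.29
```

```bash
python3 -m inch '[100,-296,0,0,65,100,-296,0,0,65,100,-296,0,0,65,100,-296,0,0,65,100,-296,0,0,65,100,-296,0,0,65,100,-296,0,0,65,100,-296,0,0,65,100,-296,0,0,65,100,-296,0,0,65]'; python3 diff.py
```

```text
t: 12.35
tool_pos: [0.6182, -0.3245, 0.186]
orientation: [-2.067, -2.36, 0.001]
force: [-0.2, 0.3, -0.5]
opening: 0.0608
gripper_force: 0.0
rock (np.int64(199), np.int64(190)) 8.7 169
wheel (np.int64(196), np.int64(209)) 4.7 51
cab (np.int64(173), np.int64(179)) 11.1 303
12.4 tcp mm [ 618.4 -323.4  186.7] y-axis deg 7.7 z [-0.  0. -1.] F [ 0.5  1.  -0.7] open 60.3 q6 -0.69
```

```bash
python3 -m inch '[0,0,-30,0,65,0,0,-60,0,65,0,0,-95,0,65,0,0,-130,0,65,0,0,-150,0,65,0,0,-150,0,65,0,0,-150,0,0,0,0,-150,0,0,0,0,-150,0,0,0,0,-150,0,0]'; python3 -m inch '[0,0,0,0,0,0,0,0,0,0,0,0,0,0,0,0,0,0,0,0,0,0,30,0,0,0,0,60,0,0,0,0,100,0,0,0,0,140,0,0,0,0,150,0,0,0,0,150,0,0]';  python3 -c "
from h import *
st()"
```

```text
t: 13.23
tool_pos: [0.6211, -0.3248, 0.0424]
orientation: [2.064, 2.363, 0.001]
force: [0.5, -0.0, 0.3]
opening: 0.0382
gripper_force: 0.0
t: 14.07
tool_pos: [0.622, -0.3257, 0.1958]
orientation: [2.061, 2.358, 0.003]
force: [0.8, 0.5, -1.5]
opening: 0.033
gripper_force: 20.0
14.07 tcp mm [ 622.  -325.7  195.8] y-axis deg 7.7 z [ 0.01 -0.01 -1.  ] F [ 0.8  0.5 -1.5] open 33.0 q6 -0.69
```

```bash
python3 -m inch '[-1,20,0,0,0,-4,55,0,0,0,-7,95,0,0,0,-10,135,0,0,0,-12,175,0,0,0,-15,215,0,0,0,-18,255,0,0,0,-20,285,0,0,0,-21,303,0,0,0,-21,307,0,0,0]'; python3 -m inch '[0,0,0,0,0,0,0,0,0,0,0,0,-30,0,0,0,0,-65,0,0,0,0,-100,0,0,0,0,-120,0,0,0,0,-130,0,0,0,0,-135,0,0,0,0,-137,0,0,0,0,-138,0,0]'; python3 -m inch '[0,0,0,0,0,0,0,0,0,0,0,0,0,0,55,0,0,0,0,55,0,0,0,0,55,0,0,0,0,55,0,0,0,0,55,0,0,20,0,55,0,0,60,0,55,0,0,100,0,55]'; python3 -c "
from h import *
st()"
```

```text
t: 14.9
tool_pos: [0.5967, -0.0132, 0.1865]
orientation: [-2.061, -2.366, 0.002]
force: [-1.4, 0.3, -2.3]
opening: 0.0329
gripper_force: 20.0
t: 15.73
tool_pos: [0.5983, -0.0186, 0.0529]
orientation: [-2.069, -2.364, 0.002]
force: [-11.8, -0.5, 14.4]
opening: 0.0332
gripper_force: 20.2
t: 16.57
tool_pos: [0.5964, -0.0167, 0.1501]
orientation: [-2.064, -2.363, 0.004]
force: [1.4, -0.7, 0.1]
opening: 0.0513
gripper_force: 0.0
16.57 tcp mm [596.4 -16.7 150.1] y-axis deg 7.7 z [-0.  0. -1.] F [ 1.4 -0.7  0.1] open 51.3 q6 -0.25
```

```bash
python3 -m inch '[30,-300,35,0,65,30,-300,35,0,65,30,-300,35,0,65,30,-300,35,0,65,30,-300,35,0,65,30,-300,35,0,65,30,-300,35,0,65,30,-300,35,0,65,30,-300,35,0,65,30,-300,35,0,65]'; python3 -c "
from h import *
st();c=read_camera('scene')['image'][130:270,100:360];A=cv2.resize(c,None,fx=3,fy=3)[:,:780]
d=read_camera('top')['image'][165:280,200:420];B=cv2.resize(d,None,fx=780/220,fy=780/220)[:180+230]
o=np.vstack([cv2.resize(c,(557,300),interpolation=cv2.INTER_CUBIC),cv2.resize(d,(557,291),interpolation=cv2.INTER_CUBIC)]);cv2.imwrite('pics/j1.png',o)"
```

```text
t: 17.4
tool_pos: [0.6282, -0.3171, 0.1856]
orientation: [-2.068, -2.364, -0.001]
force: [0.9, 0.2, -0.7]
opening: 0.0606
gripper_force: 0.0
17.4 tcp mm [ 628.2 -317.1  185.6] y-axis deg 7.6 z [-0.  0. -1.] F [ 0.9  0.2 -0.7] open 60.6 q6 -0.67
```

View pics/j1.png

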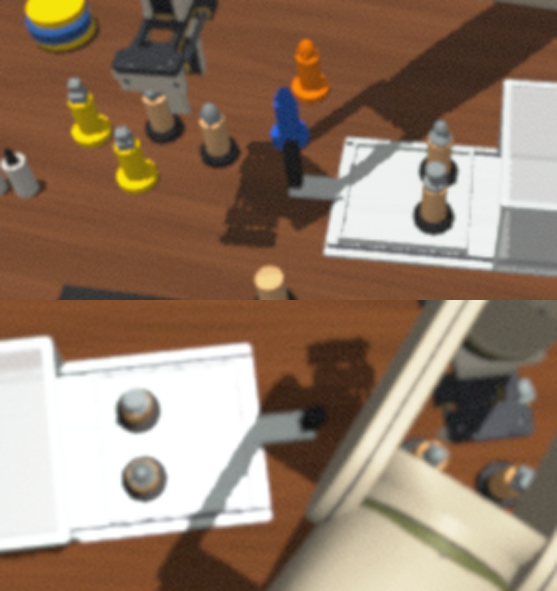

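Wheels and bust stand upright and well inside the tray, at lower-panel pixels (138,411) and (144,480). Next is the rocket.

```bash
python3 -m inch '[-79,-27,0,0,65,-79,-27,0,0,65,-79,-27,0,0,65,-79,-27,0,0,65,-79,-27,-30,0,65,-79,-27,-65,0,65,-79,-27,-100,0,65,-79,-27,-130,0,65,-79,-27,-147,0,65,-79,-27,-147,0,65]'; python3 -m inch '[0,0,0,0,65,0,0,0,0,0,0,0,0,0,0,0,0,0,0,0,0,0,0,0,0,0,0,0,0,0,0,0,0,0,0,0,0,0,0,0,0,0,0,0,0,0,0,0,0,0]';  python3 -c "
from h import *
st()"
```

```text
t: 18.33
tool_pos: [0.5477, -0.3399, 0.0338]
orientation: [-2.059, -2.362, 0.0]
force: [-0.5, 0.0, -0.6]
opening: 0.0603
gripper_force: 0.0
t: 19.17
tool_pos: [0.5499, -0.3446, 0.0404]
orientation: [2.066, 2.364, 0.0]
force: [-2.4, 0.9, 5.8]
opening: 0.0336
gripper_force: 19.9
19.17 tcp mm [ 549.9 -344.6   40.4] y-axis deg 7.7 z [ 0. -0. -1.] F [-2.4  0.9  5.8] open 33.6 q6 -0.77
```

```bash
python3 -m inch '[0,0,30,0,0,0,0,65,0,0,0,0,100,0,0,0,0,135,0,0,0,0,150,0,0,6,25,150,0,0,15,60,150,0,0,24,98,150,0,0,33,136,150,0,0,42,174,150,0,0]'; python3 -m inch '[9,37,0,0,0,15,62,0,0,0,18,74,0,0,0,18,74,0,0,0,18,74,-30,0,0,18,74,-65,0,0,18,74,-100,0,0,18,74,-125,0,0,18,74,-134,0,0,18,74,-136,0,0]'; python3 -m inch '[0,0,0,0,0,0,0,-1,0,0,0,0,-1,0,55,0,0,-1,0,55,0,0,-1,0,55,0,0,-1,0,55,0,0,-1,0,55,0,0,20,0,55,0,0,60,0,55,0,0,100,0,55]'; python3 -c "
from h import *
st()"
```

```text
t: 20.0
tool_pos: [0.5911, -0.1684, 0.1887]
orientation: [-2.068, -2.364, 0.0]
force: [0.7, -1.0, -1.5]
opening: 0.0339
gripper_force: 19.8
t: 20.83
tool_pos: [0.6072, -0.0974, 0.0513]
orientation: [-2.067, -2.362, 0.005]
force: [-0.4, -0.7, -1.5]
opening: 0.0332
gripper_force: 20.0
t: 21.67
tool_pos: [0.6075, -0.0955, 0.1523]
orientation: [-2.064, -2.363, 0.003]
force: [0.7, 0.2, 1.4]
opening: 0.0511
gripper_force: 0.0
21.67 tcp mm [607.5 -95.5 152.3] y-axis deg 7.7 z [-0.  0. -1.] F [0.7 0.2 1.4] open 51.1 q6 -0.37
```

```bash
python3 -m inch '[-20,-100,36,0,70,-20,-100,36,0,70,-20,-100,36,0,70,-20,-100,36,0,70]'; python3 diff.py
```

```text
t: 22.0
tool_pos: [0.5896, -0.2011, 0.1926]
orientation: [2.068, 2.358, -0.0]
force: [0.1, 0.1, -0.2]
opening: 0.0645
gripper_force: 0.0
rock (np.int64(199), np.int64(190)) 18.6 398
wheel (np.int64(196), np.int64(209)) 18.0 367
cab (np.int64(173), np.int64(179)) 2.3 0
22.05 tcp mm [ 589.7 -198.6  191. ] y-axis deg 7.5 z [ 0. -0. -1.] F [-0.2  1.3 -0.1] open 65.4 q6 -0.54
```

```bash
python3 -m inch '[-64,-245,0,0,70,-64,-245,0,0,70,-64,-245,0,0,70,-64,-245,0,0,70,-64,-245,0,0,70,-64,-245,0,0,70,-64,-245,0,0,70,-64,-245,0,0,70,-64,-245,-30,0,70,-64,-245,-65,0,70]';python3 -m inch '[0,0,-35,0,70,0,0,-65,0,70,0,0,-84,0,70,0,0,-84,0,70,0,0,-84,0,0,0,0,-84,0,0,0,0,-84,0,0,0,0,-84,0,0,0,0,-84,0,0,0,0,-84,0,0]'; python3 -m inch '[0,0,0,0,0,0,0,0,0,0,0,0,0,0,0]'; python3 -c "
from h import *
st()"
```

```text
t: 22.88
tool_pos: [0.5285, -0.4409, 0.1273]
orientation: [2.061, 2.362, 0.001]
force: [-0.5, -0.5, -0.7]
opening: 0.0652
gripper_force: 0.0
t: 23.72
tool_pos: [0.5258, -0.4418, 0.0418]
orientation: [2.066, 2.364, -0.001]
force: [-2.1, -0.4, 6.1]
opening: 0.0338
gripper_force: 19.9
t: 23.97
tool_pos: [0.5258, -0.4419, 0.0418]
orientation: [2.066, 2.364, -0.0]
force: [-1.4, 0.5, 6.5]
opening: 0.0335
gripper_force: 19.9
23.97 tcp mm [ 525.8 -441.9   41.8] y-axis deg 7.7 z [ 0. -0. -1.] F [-1.4  0.5  6.5] open 33.5 q6 -0.91
```

```bash
python3 -m inch '[0,0,30,0,0,0,0,65,0,0,0,0,100,0,0,0,0,135,0,0,0,0,150,0,0,0,25,150,0,0,1,60,150,0,0,2,98,150,0,0,2,136,150,0,0,3,174,150,0,0]'; python3 -m inch '[0,38,0,0,0,1,76,0,0,0,1,114,0,0,0,2,142,0,0,0,2,157,0,0,0,2,161,0,0,0,2,161,0,0,0,2,161,-30,0,0,2,161,-65,0,0,2,161,-100,0,0]'; python3 -m inch '[0,0,-20,0,0,0,0,-30,0,0,0,0,-35,0,0,0,0,-37,0,0,0,0,-37,0,0,0,0,-37,0,55,0,0,-37,0,55,0,0,-37,0,55,0,0,-37,0,55,0,0,-37,0,55]';python3 -m inch '[0,0,0,0,55,0,0,30,0,55,0,0,70,0,55,0,0,110,0,55,0,0,138,0,55,0,0,138,0,55]'; python3 -c "
from h import *
st()"
```

```text
t: 24.8
tool_pos: [0.5278, -0.2654, 0.1898]
orientation: [-2.068, -2.364, -0.0]
force: [0.9, 0.1, -1.8]
opening: 0.0333
gripper_force: 19.9
t: 25.63
tool_pos: [0.5313, -0.1077, 0.0901]
orientation: [2.067, 2.362, 0.001]
force: [0.8, -0.0, -1.4]
opening: 0.0334
gripper_force: 19.9
t: 26.47
tool_pos: [0.5308, -0.106, 0.0538]
orientation: [2.067, 2.365, 0.001]
force: [0.1, 0.3, 0.6]
opening: 0.051
gripper_force: 0.0
t: 26.97
tool_pos: [0.5343, -0.107, 0.1995]
orientation: [2.06, 2.358, 0.008]
force: [0.6, -0.0, 0.5]
opening: 0.0514
gripper_force: 0.0
26.97 tcp mm [ 534.3 -107.   199.5] y-axis deg 7.7 z [ 0.01 -0.   -1.  ] F [ 0.6 -0.   0.5] open 51.4 q6 -0.43
```

```bash
python3 -m inch '[53,-109,0,0,65,53,-109,0,0,65,53,-109,0,0,65,53,-109,0,0,65,53,-109,0,0,65,53,-109,-35,0,65,53,-109,-75,0,65,53,-109,-110,0,65,53,-109,-134,0,65,53,-109,-134,0,65]'; python3 -c "
from h import *
st();c=read_camera('scene')['image'][130:270,170:430]
d=read_camera('top')['image'][165:280,140:360]
o=np.vstack([cv2.resize(c,(557,300),interpolation=cv2.INTER_CUBIC),cv2.resize(d,(557,291),interpolation=cv2.INTER_CUBIC)]);cv2.imwrite('pics/j2.png',o)"
```

```text
t: 27.8
tool_pos: [0.5784, -0.2114, 0.0502]
orientation: [-2.059, -2.359, 0.004]
force: [-1.1, 0.3, -1.1]
opening: 0.0607
gripper_force: 0.0
27.8 tcp mm [ 578.4 -211.4   50.2] y-axis deg 7.8 z [-0.01  0.   -1.  ] F [-1.1  0.3 -1.1] open 60.7 q6 -0.57
```

View pics/j2.png

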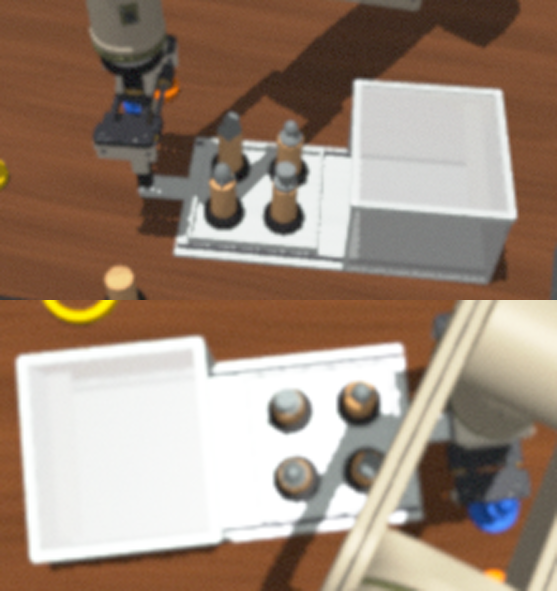

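All four stand upright in the tray. Gripping the post and pushing home gently.

```bash
python3 -m inch '[0,0,0,0,0,0,0,0,0,0,0,0,0,0,0,0,0,0,0,0,0,0,0,0,0,0,0,0,0,0,0,0,0,0,0,0,0,0,0,0,0,0,0,0,0,0,0,0,0,0]' 25;  python3 -m inch '[0,1,0,0,0,0,3,0,0,0,-1,7,0,0,0,-2,12,0,0,0,-2,18,0,0,0,-3,25,0,0,0,-4,32,0,0,0,-5,39,0,0,0,-6,46,0,0,0,-7,53,0,0,0]'; python3 -m inch '[-1,7,0,0,0,-2,14,0,0,0,-3,21,0,0,0,-4,28,0,0,0,-5,35,0,0,0,-6,42,0,0,0,-6,49,0,0,0,-7,56,0,0,0,-8,63,0,0,0,-9,70,0,0,0]'; python3 -c "
from h import *
st()"
```

```text
t: 28.73
tool_pos: [0.587, -0.2147, 0.058]
orientation: [2.063, 2.362, 0.007]
force: [15.5, 0.7, -8.8]
opening: 0.0199
gripper_force: 25.0
t: 29.57
tool_pos: [0.5798, -0.1617, 0.058]
orientation: [2.063, 2.361, 0.006]
force: [16.6, -1.0, -8.9]
opening: 0.0197
gripper_force: 25.0
t: 30.4
tool_pos: [0.5703, -0.0918, 0.058]
orientation: [2.064, 2.362, 0.006]
force: [12.7, -0.1, -8.1]
opening: 0.0199
gripper_force: 25.0
30.4 tcp mm [570.3 -91.8  58. ] y-axis deg 7.7 z [ 0.01 -0.   -1.  ] F [12.7 -0.1 -8.1] open 19.9 q6 -0.38
```

```bash
python3 -m inch '[0,7,0,0,0,-1,14,0,0,0,-2,21,0,0,0,-3,28,0,0,0,-4,35,0,0,0,-5,42,0,0,0,-6,49,0,0,0,-6,56,0,0,0,-7,63,0,0,0,-8,69,0,0,0]'; python3 -m inch '[0,5,0,0,0,-1,9,0,0,0,-1,12,0,0,0,-2,14,0,0,0,-2,16,0,0,0,-2,17,0,0,0,-2,17,0,0,0]'; python3 -c "
from h import *
st()"
```

```text
t: 31.23
tool_pos: [0.5608, -0.0227, 0.0579]
orientation: [2.066, 2.364, 0.003]
force: [8.0, -0.9, -3.1]
opening: 0.0201
gripper_force: 25.0
t: 31.82
tool_pos: [0.5587, -0.0067, 0.0579]
orientation: [2.065, 2.363, 0.001]
force: [7.9, -2.9, -1.2]
opening: 0.0198
gripper_force: 25.0
31.82 tcp mm [558.7  -6.7  57.9] y-axis deg 7.7 z [ 0. -0. -1.] F [ 7.9 -2.9 -1.2] open 19.8 q6 -0.24
```

```bash
python3 -m inch '[0,1,0,0,0,0,2,0,0,0,0,3,0,0,0,0,3,0,0,0,0,3,0,0,0]'; python3 -m inch '[0,2,0,0,0,0,2,0,0,0,0,2,0,0,0]'
```

```text
t: 32.23
tool_pos: [0.5587, -0.0067, 0.058]
orientation: [2.065, 2.36, -0.004]
force: [6.1, -16.8, -0.5]
opening: 0.0199
gripper_force: 25.0
t: 32.48
tool_pos: [0.5586, -0.0065, 0.0579]
orientation: [2.065, 2.358, -0.007]
force: [5.8, -23.1, -1.7]
opening: 0.02
gripper_force: 25.0
```

```bash
python3 -m inch '[0,-4,0,0,70,0,-4,0,0,70,0,-4,0,0,70,0,-4,0,0,70,0,-4,0,0,70,0,-4,0,0,70,0,-4,30,0,70,0,-4,70,0,70,0,-4,110,0,70,0,-4,145,0,70]'; python3 -m inch '[-91,380,5,0,0,-91,380,5,0,0,-91,380,5,0,0,-91,380,5,0,0,-91,380,5,0,0,-91,380,5,0,0,-91,380,5,0,0,-91,380,5,0,0,-91,380,5,0,0,-91,380,5,0,0]'; python3 -c "
from h import *
st()
c=read_camera('scene')['image'][130:300,200:490]
d=read_camera('top')['image'][150:280,75:325]
o=np.vstack([cv2.resize(c,(520,305),interpolation=cv2.INTER_CUBIC),cv2.resize(d,(520,270),interpolation=cv2.INTER_CUBIC)]);cv2.imwrite('pics/j3.png',o)"
```

```text
t: 33.32
tool_pos: [0.5573, -0.0046, 0.2046]
orientation: [2.066, 2.366, 0.001]
force: [1.6, -1.1, 0.1]
opening: 0.065
gripper_force: 0.0
t: 34.15
tool_pos: [0.4639, 0.38, 0.2072]
orientation: [-2.062, -2.368, -0.001]
force: [0.7, 0.1, -0.3]
opening: 0.0028
gripper_force: 0.0
34.15 tcp mm [463.9 380.  207.2] y-axis deg 7.9 z [-0.  0. -1.] F [ 0.7  0.1 -0.3] open 2.8 q6 0.46
```

View pics/j3.png

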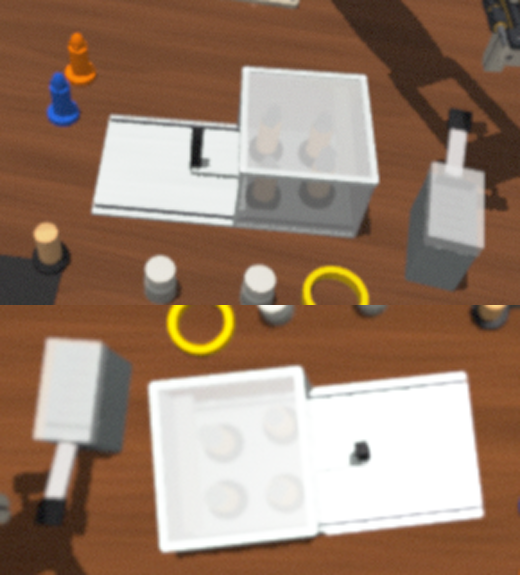

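```bash
python3 - <<'E'
from h import *
s=st()
for n in("scene","top"):
    c=read_camera(n);print(n,w2px(c,s["tool_pos"]),w2px(c,[.467,.374,.129]),w2px(c,[.622,.368,.122]))
    cv2.imwrite("pics/z_%s.png"%n,c["image"])
b=cv2.imread("pics/z_top.png");a=cv2.imread("pics/z_scene.png")
o=np.vstack([cv2.resize(a[90:270,330:560],(460,300)),cv2.resize(b[140:340,0:200],(460,300))]);cv2.imwrite("pics/j4.png",o)
E
```

```text
34.25 tcp mm [464.6 378.2 206.9] y-axis deg 8.0 z [-0.  0. -1.] F [-0.8 -0.2 -0.1] open 0.6 q6 0.46
scene [467.96890209 174.40421361] [456.30736955 195.29914291] [454.44877393 242.32017024]
top [ 82.89263225 248.60352452] [ 99.05475308 248.92622059] [107.47859929 190.52000228]
```

View pics/j4.png

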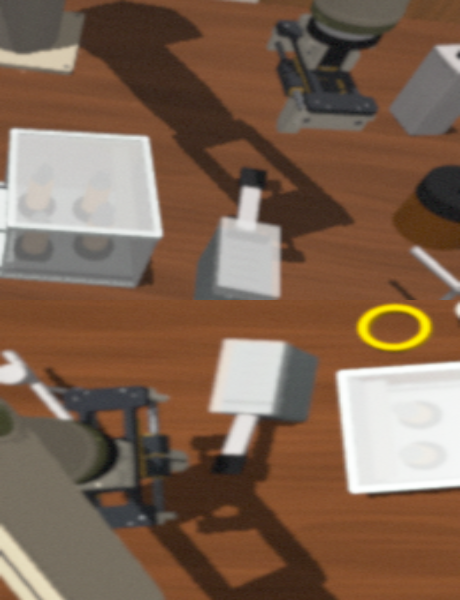

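```bash
python3 -m inch '[0,0,0,0,0,0,0,-20,0,0,0,0,-45,0,0,0,0,-60,0,0,0,0,-65,0,0,0,0,-65,0,0,0,0,-65,0,0,0,0,-65,0,0,0,0,-65,0,0]'; python3 - <<'E'
from h import *
s=st();c=read_camera("scene");d=read_camera("top")
print(w2px(c,s["tool_pos"]),w2px(d,s["tool_pos"]))
a=c["image"][150:250,400:520];b=d["image"][200:300,50:170]
cv2.imwrite("pics/j5.png",np.hstack([cv2.resize(x,(396,330),interpolation=cv2.INTER_CUBIC) for x in(a,b)]))
E
```

```text
t: 35.1
tool_pos: [0.4674, 0.3754, 0.1441]
orientation: [2.067, 2.365, 0.004]
force: [0.3, 0.5, 0.2]
opening: 0.0003
gripper_force: 0.0
35.1 tcp mm [467.4 375.4 144.1] y-axis deg 7.7 z [ 0.  0. -1.] F [0.3 0.5 0.2] open 0.3 q6 0.46
[458.68920565 191.71025301] [ 95.93861486 248.5175468 ]
```

View pics/j5.png

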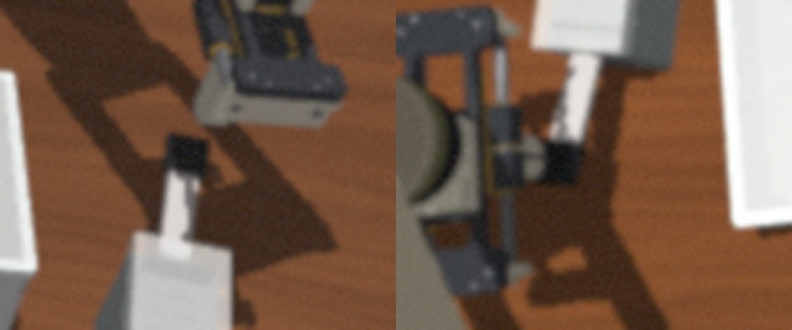

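The tip sits over the pad: top tip px (95,248), pad (100,249). Pressing now.

```bash
python3 -m inch '[0,-2,-10,0,0,0,-2,-20,0,0,0,-2,-30,0,0,0,-2,-40,0,0,0,-2,-50,0,0,0,-2,-58,0,0,0,-2,-62,0,0,0,-2,-66,0,0,0,-2,-66,0,0,0,-2,-66,0,0]'; python3 -m inch '[0,0,-1,0,0,0,0,-2,0,0,0,0,-3,0,0,0,0,-3,0,0]'
```

```text
t: 36.03
tool_pos: [0.4663, 0.373, 0.0762]
orientation: [-2.067, -2.366, 0.0]
force: [-2.9, -0.0, 3.7]
opening: 0.0002
gripper_force: 1.7
t: 36.37
tool_pos: [0.4664, 0.3731, 0.0735]
orientation: [-2.067, -2.366, -0.001]
force: [-3.7, 0.5, 4.5]
opening: 0.0006
gripper_force: 2.4
```

```bash
python3 -m inch '[0,0,-2,0,0,0,0,-3,0,0,0,0,-3,0,0]'; python3 -m inch '[0,0,-2,0,0,0,0,-3,0,0,0,0,-3,0,0]'
```

```text
t: 36.62
tool_pos: [0.4665, 0.3732, 0.0704]
orientation: [-2.067, -2.366, -0.001]
force: [-3.8, -0.4, 4.3]
opening: 0.0007
gripper_force: 2.4
t: 36.87
tool_pos: [0.4666, 0.3732, 0.0675]
orientation: [2.067, 2.366, 0.001]
force: [-2.8, -0.0, 3.6]
opening: 0.0009
gripper_force: 2.5
```

```bash
cat > prof.py <<'E'
from h import *
def prof(im,c,dy=0.0):
    r=[]
    for i in np.arange(.545,.70,.004):
        v=[]
        for j in np.linspace(-.02,.02,9):
            u=w2px(c,[i,.368-.035*(i-.622)+j,.122]);v.append(cv2.getRectSubPix(im,(1,1),tuple(map(float,u))).mean())
        r.append(int(np.mean(v)))
    return r
for n in("scene","top"):
    c=read_camera(n);print(n,prof(cv2.imread("pics/z_%s.png"%n),c));print("  now",prof(c["image"],c))
E
python3 prof.py
python3 - <<'E'
from h import *
c=read_camera("scene");g=c["image"].min(2)
print("white lever px, rows 185-225 cols 440-475");
for v in range(186,232,3): print(v,' '.join('%3d'%x for x in g[v,438:480:2]))
E
```

```text
scene [138, 136, 142, 167, 196, 206, 206, 202, 195, 186, 182, 181, 183, 188, 194, 196, 195, 194, 195, 196, 196, 194, 194, 196, 196, 195, 195, 196, 196, 196, 195, 195, 197, 197, 195, 183, 146, 117, 114]
  now [98, 97, 106, 142, 184, 198, 198, 196, 194, 194, 196, 193, 186, 182, 182, 184, 189, 194, 196, 196, 196, 196, 196, 197, 197, 196, 195, 196, 197, 197, 196, 196, 197, 197, 195, 183, 146, 117, 114]
top [158, 157, 151, 177, 215, 223, 221, 214, 212, 218, 222, 221, 221, 222, 222, 222, 221, 222, 222, 222, 222, 221, 222, 222, 221, 221, 222, 222, 222, 221, 221, 222, 222, 222, 221, 201, 144, 95, 86]
  now [117, 118, 110, 143, 181, 198, 209, 214, 219, 220, 214, 212, 218, 222, 222, 222, 221, 221, 222, 222, 221, 221, 222, 222, 221, 221, 222, 222, 222, 221, 221, 222, 222, 222, 221, 202, 144, 95, 86]
white lever px, rows 185-225 cols 440-475
186  49  51  50  49  49  51  44  44  61  73  51  44  44  56  41  31  35  36  39  34  41
189  46  51  47  48  49  51  46  48  77 107  75  49  51  60  52  43  38  42  45  52  42
192  46  48  52  50  50  51  55  87  93 101  79  57  62  60  62  59  59  62  63  6
[... 449 characters left out ...]
  31  30  25  33  45  96 102 107  97  74  34  36  34  30  34  32  36  35  37  42  47
213  45  36  32  32  72 149 111 163 107 126  34  36  24  27  37  26  36  34  32  35  32
216  49  32  27  29  76 185 126 120 113  74  33  33  33  27  34  28  31  28  30  30  29
219  46  48  69  60  83 192 149 134 119  66  31  34  28  34  27  20  34  33  35  27  34
222  57 121 180 178 187 220 208 156 138  94  59  48  34  30  30  28  31  26  33  34  33
225  73 133 181 182 194 218 206 205 204 190 181 174 168 149 127  99  55  31  32  33  30
228  90 151 196 197 195 195 193 195 196 190 185 183 182 183 182 178  89  28  27  32  37
231  99 153 193 188 186 189 192 194 193 197 196 196 191 190 185 180  90  34  32  40  49
```

```bash
cat > ptr.py <<'E'
from h import *
from scipy.ndimage import map_coordinates
def dip(im,c):
    xs=np.arange(.560,.68,.001);g=im.mean(2);o=np.zeros(len(xs))
    for j in np.linspace(-.02,.015,15):
        P=np.array([w2px(c,[x,.368-.035*(x-.622)+j,.115]) for x in xs])
        o+=map_coordinates(g,[P[:,1],P[:,0]],order=1)
    o/=15;b=np.median(o);w=np.clip(b-2-o,0,None);k=xs>.563
    i=np.argmax(w*k*(xs>.566));m=abs(xs-xs[i])<.009
    return 1e3*(w*m*xs).sum()/(w*m).sum(),w[i]
if __name__=="__main__":
  for n in("scene","top"):
    c=read_camera(n);a=dip(cv2.imread("pics/z_%s.png"%n),c);b=dip(c["image"],c);print(n,np.round(a,1),np.round(b,1),"shift",round(b[0]-a[0],1))
E
python3 ptr.py; python3 -m inch '[0,0,-2,0,0,0,0,-3,0,0,0,0,-3,0,0]'; python3 ptr.py
```

```text
scene [581.8  12.1] [593.5  12. ] shift 11.7
top [576.6   8.2] [588.8   8.3] shift 12.2
t: 37.37
tool_pos: [0.4666, 0.3732, 0.0643]
orientation: [2.067, 2.366, 0.001]
force: [-3.1, 0.5, 4.3]
opening: 0.0005
gripper_force: 2.4
scene [581.8  12.1] [595.2  11.8] shift 13.4
top [576.6   8.2] [589.8   8.5] shift 13.2
```

```bash
python3 -m inch '[0,0,-2,0,0,0,0,-4,0,0,0,0,-6,0,0,0,0,-6,0,0]'; python3 ptr.py
```

```text
t: 37.8
tool_pos: [0.4668, 0.3732, 0.0582]
orientation: [2.067, 2.365, 0.001]
force: [-1.8, 1.3, 4.9]
opening: 0.0003
gripper_force: 2.4
scene [581.8  12.1] [596.9  12.1] shift 15.1
top [576.6   8.2] [562.6   9.5] shift -14.0
```

```bash
python3 -m inch '[0,0,-2,0,0,0,0,-4,0,0,0,0,-6,0,0,0,0,-6,0,0]'; python3 ptr.py;python3 -m inch '[0,0,-2,0,0,0,0,-4,0,0,0,0,-4,0,0]'; python3 ptr.py
```

```text
t: 38.23
tool_pos: [0.4672, 0.3731, 0.0525]
orientation: [2.067, 2.365, 0.002]
force: [-0.3, 1.5, 4.4]
opening: 0.0008
gripper_force: 2.2
scene [581.8  12.1] [598.6  11.9] shift 16.8
top [576.6   8.2] [563.5  15.3] shift -13.1
t: 38.58
tool_pos: [0.4675, 0.3734, 0.0508]
orientation: [2.067, 2.365, 0.003]
force: [-5.3, -3.1, 19.7]
opening: -0.0001
gripper_force: 10.1
scene [581.8  12.1] [600.6  11.7] shift 18.8
top [576.6   8.2] [563.7  16.4] shift -12.9
```

Stop reached at tip z≈51 mm (force jumps to 20 N, pointer +18.8 mm). Release and check.

```bash
python3 -m inch '[0,0,20,0,0,0,0,40,0,0,0,0,60,0,0,0,0,80,0,0,0,0,100,0,0,0,0,110,0,0,0,0,110,0,0,0,0,110,0,0,0,0,110,0,0,0,0,110,0,0]'; python3 ptr.py; python3 - <<'E'
from h import *
s=st()
for n in("scene","top"):
    c=read_camera(n);a=cv2.imread("pics/z_%s.png"%n)
    for nm,p in(("pad",[.467,.374,.129]),("arm",[.52,.371,.125])):
        u,v=w2px(c,p).astype(int);w=np.s_[v-4:v+5,u-4:u+5];print(n,nm,a[w].mean().round(),c["image"][w].mean().round(),cv2.absdiff(a[w],c["image"][w]).mean().round(1))
E
```

```text
t: 39.52
tool_pos: [0.4654, 0.3723, 0.1561]
orientation: [-2.067, -2.365, 0.005]
force: [0.4, 0.1, -0.2]
opening: 0.0006
gripper_force: 0.0
scene [581.8  12.1] [600.5  12.2] shift 18.7
top [576.6   8.2] [594.6   8.4] shift 18.0
39.62 tcp mm [465.7 372.5 156.6] y-axis deg 7.7 z [-0. -0. -1.] F [-0.9  0.5 -0.5] open 0.6 q6 0.45
scene pad 42.0 31.0 12.2
scene arm 204.0 167.0 38.3
top pad 33.0 23.0 10.7
top arm 195.0 168.0 27.7
```

Exactly one step counted. Repeat the identical press.

```bash
python3 -m inch '[0,0,-20,0,0,0,0,-35,0,0,0,0,-50,0,0,0,0,-63,0,0,0,0,-76,0,0,0,0,-88,0,0,0,0,-98,0,0,0,0,-105,0,0,0,0,-109,0,0,0,0,-110,0,0]'; python3 ptr.py
```

```text
t: 40.55
tool_pos: [0.4667, 0.3736, 0.0503]
orientation: [-2.067, -2.366, -0.001]
force: [-10.7, -6.6, 24.8]
opening: 0.0007
gripper_force: 12.7
scene [581.8  12.1] [616.2  11.6] shift 34.4
top [576.6   8.2] [563.5  13.9] shift -13.1
```

```bash
python3 -m inch '[0,0,0,0,0,0,0,0,0,0,0,0,0,0,0]'; python3 ptr.py; python3 -m inch '[0,0,20,0,0,0,0,40,0,0,0,0,60,0,0,0,0,80,0,0,0,0,100,0,0,0,0,110,0,0,0,0,110,0,0,0,0,110,0,0,0,0,110,0,0,0,0,110,0,0]'; python3 ptr.py
```

```text
t: 40.9
tool_pos: [0.4667, 0.3735, 0.0507]
orientation: [2.067, 2.366, 0.002]
force: [-10.2, -4.7, 18.8]
opening: 0.0004
gripper_force: 10.2
scene [581.8  12.1] [617.3  11.9] shift 35.5
top [576.6   8.2] [563.4  12.8] shift -13.2
t: 41.83
tool_pos: [0.4655, 0.3724, 0.1561]
orientation: [-2.067, -2.365, 0.005]
force: [0.5, 0.2, -0.3]
opening: 0.0006
gripper_force: 0.0
scene [581.8  12.1] [617.5  12.4] shift 35.7
top [576.6   8.2] [611.8   8.6] shift 35.2
```

```bash
python3 -m inch '[0,0,-20,0,0,0,0,-35,0,0,0,0,-50,0,0,0,0,-63,0,0,0,0,-76,0,0,0,0,-88,0,0,0,0,-98,0,0,0,0,-105,0,0,0,0,-109,0,0,0,0,-110,0,0]'; python3 -m inch '[0,0,-1,0,0,0,0,-1,0,0,0,0,-1,0,0]'; python3 ptr.py; python3 -m inch '[0,0,20,0,0,0,0,40,0,0,0,0,60,0,0,0,0,80,0,0,0,0,100,0,0,0,0,111,0,0,0,0,111,0,0,0,0,111,0,0,0,0,111,0,0,0,0,111,0,0]'; python3 ptr.py
```

```text
t: 42.77
tool_pos: [0.4665, 0.3734, 0.0503]
orientation: [-2.067, -2.366, -0.001]
force: [-10.5, -7.0, 24.8]
opening: 0.0003
gripper_force: 13.3
t: 43.02
tool_pos: [0.4666, 0.3734, 0.0503]
orientation: [2.067, 2.366, 0.001]
force: [-12.8, -6.9, 25.9]
opening: 0.0001
gripper_force: 13.5
scene [581.8  12.1] [634.7  12.2] shift 52.9
top [576.6   8.2] [563.5  13.8] shift -13.1
t: 43.95
tool_pos: [0.4655, 0.3724, 0.1561]
orientation: [-2.067, -2.365, 0.005]
force: [0.5, 0.3, 1.0]
opening: 0.0005
gripper_force: 0.0
scene [581.8  12.1] [634.4  12.5] shift 52.7
top [576.6   8.2] [629.9   9.1] shift 53.3
```

```bash
python3 -m inch '[0,0,-20,0,0,0,0,-35,0,0,0,0,-50,0,0,0,0,-63,0,0,0,0,-76,0,0,0,0,-88,0,0,0,0,-98,0,0,0,0,-105,0,0,0,0,-109,0,0,0,0,-110,0,0]'; python3 -m inch '[0,0,-1,0,0,0,0,-1,0,0,0,0,-1,0,0]'; python3 -m inch '[0,0,20,0,0,0,0,40,0,0,0,0,60,0,0,0,0,80,0,0,0,0,100,0,0,0,0,111,0,0,0,0,130,0,0,0,0,150,0,0,0,0,150,0,0,0,0,150,0,0]'; python3 ptr.py
```

```text
t: 44.88
tool_pos: [0.4666, 0.3734, 0.0502]
orientation: [-2.067, -2.366, -0.001]
force: [-11.3, -6.0, 25.2]
opening: 0.0007
gripper_force: 13.3
t: 45.13
tool_pos: [0.4666, 0.3734, 0.0502]
orientation: [2.067, 2.366, 0.001]
force: [-12.8, -6.8, 25.0]
opening: 0.0005
gripper_force: 13.5
t: 45.97
tool_pos: [0.4671, 0.3735, 0.1979]
orientation: [2.067, 2.365, 0.003]
force: [-0.3, 0.3, -0.3]
opening: 0.0004
gripper_force: 0.0
scene [581.8  12.1] [653.4  12.1] shift 71.6
top [576.6   8.2] [648.    9.3] shift 71.4
```

```bash
python3 - <<'E'
from h import *
c=read_camera("scene");a=cv2.imread("pics/z_scene.png")
d=cv2.absdiff(a,c["image"])
print("hood/tray",d[165:265,250:405].mean().round(1),(d[165:265,250:405].max(2)>40).sum(),"bench",(d[230:330,100:400].max(2)>40).sum())
st();job.close_job()
E
```

```text
hood/tray 1.3 0 bench 0
46.12 tcp mm [465.6 372.5 195.2] y-axis deg 7.7 z [-0. -0. -1.] F [0.2 0.  0.3] open 0.6 q6 0.45
the job is handed in; nothing more can be done
```

I handed the job in at 46 s: all four parts are upright on the tray, the tray is fully home under the hood, and the timer lever was pressed four times after that (pointer moved about 72 mm, four marks), with no sign in the images of anything else having moved.

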